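# Knock a cast sample plaque out of its mould and stand it in the drying rack

### The arm

A 7-joint arm with a two-finger parallel gripper is mounted at the origin on the work surface. World frame = base frame: x ahead of the robot, y to its left, z up, the work surface at z = 0. Lengths are in m, angles in rad, forces in N, time in s.
With the tool pointing down it reaches from about 0.35 to 0.9 m from the base axis. Payload 19.9 kg.
Tool frame: the origin (TCP) lies at the very end of the fingers, on their centre line; the grasp point (between the pads) lies behind it (robot.hold_point_z is the z of the grasp point in the tool frame, in m); z points along the fingers, y is the line along which they close (so a half turn about z gives the same grasp; the last joint's range is limited). The gripper opens to 94 mm and grips with 3 to 60 N. Pads are 16 mm wide; open, the fingers measure 119 mm over their backs; the gripper's body (75 mm by 177 mm) begins 78 mm behind the grasp point.
Start: joints at [1.282, 0.417, -0.01, 1.614, 0.005, 1.111, -0.053], TCP at [0.153, -0.606, 0.205] pointing down, gripper open.
Joint ranges: [-2.81, 2.81], [-0.39, 2.02], [-1.27, 1.25], [0.06, 2.57], [-1.19, 4.33], [0.19, 2], [-2.82, 2.82]. Speed limits (rad/s): [1.89, 1.89, 2.39, 2.39, 3.01, 3.01, 3.01].

### API

Orientations are given as [roll, pitch, yaw] about the fixed x, y, z axes, in that order (R = Rz(yaw) Ry(pitch) Rx(roll)).
In Python, from plant import robot gives the robot as it stands.
- The arm moves only by the shell command python3 -m handwheel 'ROWS' [OPENING] [FORCE]. ROWS is JSON, a list of rows, each a list of 6 numbers: the shift along the tool's x, y, z each as a share of 150 mm, from -1 to 1, then the turn, a rotation vector about the tool's x, y, z each as a share of 90 degrees, from -1 to 1. In form: [[x, y, z, rx, ry, rz], ...]. A call has 1 to 10 rows; each row is the pose to reach, as a shift and turn from the pose commanded when the call began, along the tool's axes at that moment; what a row does not reach only later rows make up. A row lasts 1/10 s, in which the tool goes at most 50 mm and 8.59 degrees, less where a joint would pass 70% of its speed; a pose out of reach is approached as far as the arm can. A call with a number of a shift or a turn outside -1 to 1 is refused whole. A call with a gripper value outside its range is refused whole. OPENING is the opening, from 0 (shut) to 1 (fully open), set as the call begins (- or left out, the last holds). The fingers move at their own pace and stop on an object; FORCE is the grip in N (left out, the last holds). Time passes only in rows, so rows that repeat a pose let the fingers close. It gives the time, the measured TCP pose, the force, the opening and the grip force at its end, in the units of the state.
- robot.observe(): the state, without advancing time (a new reading comes with each control period).
- robot.camera(name): name is "side" or "top"; returns a dict with "color" (384x512x3 uint8, red, green, blue), "vertical_fov" (degrees; the focal length in pixels is half the picture's height over the tangent of half this angle, whatever the lens; pixels are square), "cx", "cy" (the principal point, pixels), "k1" (the pictures are not rectified: a ray, as slopes to the right and down, at radius r is drawn at 1 + k1 r^2 times it, then the intrinsics apply), "T" (4x4, takes a point from camera to world coordinates). Camera axes: x right, y down, z forward; pixel columns grow to the right and rows downward; lengths in m; the calibration is good to about 2 mm. A picture is of the moment at which its call begins. There is no depth.
- robot.job_done(): hands the job in; it is judged then, once.
The state is a dict: "time_s": time; "joints": joint angles; "joint_velocities": joint speeds; "effort": joint torques, N m; "tool_pos": TCP position; "ee_rot": TCP orientation; "contact_force": force on the tool from outside, world axes, zero at the start; "moment": the same for the moment, N m; "grip_width": finger opening in m; "finger_force": force on a finger pad.
Only numpy, scipy, OpenCV 4.12 (cv2) and the standard library are available. Lean on these libraries where they do the work, as an engineer would, in place of code of your own. Each camera call takes 0.05 s, during which the arm holds its last target. There are 200 camera calls.

### The job

Press the paddle of the mould's knock-out lever fully down so that the free end of the cast plaque rises, then draw the plaque out from under the keeper strip and lift it clear of the mould. Set it gently in the plywood drying rack, standing on the ledge with its tongue down, the dark panelled face outward, leaning flat against the sloping backrest, and let go. Leave the tin, the sanding block and the brush alone.

Things in the scene. Friction and masses are not known exactly. Their poses are not given: they have to be found in the camera images.
- mould: Fixed aluminium mould, 152 x 98 mm (x -70 to +82 mm), 40 mm high; lever and hinge reach to x +147. Open cavity 48 mm wide, 16 mm deep (floor at z 24, top at z 40 mm), closed at x +52 mm; its -x end runs under the keeper strip. Origin: centre of the underside, below the plaque's centre. x along the cavity from keeper to knock-out lever, z up.
- knockout (a joint): Knock-out lever: steel rocker on a cross pin (mould x +75, z 14 mm, along mould y). 0 = paddle up, 0.55 rad = paddle fully down on its stop. Its inner arm (37 mm) lies under the plaque's free end and lifts it about 18 mm, tilting the plaque about 9 degrees, up towards mould +x. Stiff (some 4 N at the paddle); stays where it is left.
- paddle (a point): Centre of the top of the lever's paddle (28 x 36 mm plate), at rest 58 mm beyond the pin and about 9 mm above the mould's top; pressing it fully moves it about 35 mm down and a little outwards.
- plaque: Cast plaque of pressed brown wood fibre, about 0.14 kg: body 100 x 44 x 16 mm, dark panel on its upper face; thin tongue (16 long, 28 wide, 6 mm thick, flush with the underside) at its -x end, under the keeper. At the start it lies flush with the mould's top. Origin: centre of the body's underside; x away from the tongue to the free end (x +50 mm), y across, z out of the panelled face.
- tongue_tip (a point): Middle of the end of the plaque's tongue, 66 mm from the plaque's origin along -x.
- rack: Fixed plywood drying rack on a 150 x 120 mm foot. Origin: centre of its underside; open front faces its -x, z up. The backrest (110 wide, 84 mm long) rises from the corner line towards +x at 45 degrees from level. The ledge, square to it, runs 34 mm forward and up from the corner; its lip, 8 mm high, stands 30 mm off the backrest. Seated, the plaque's origin is near x +17, z 85 mm here.
- keeper (a point): Middle of the lower inner edge of the keeper, a steel strip across the cavity's -x end (mould x -74 to -56, z 34 to 40 mm) over the last 10 mm of the tongue; the slot under it is 10 mm high and ends at mould x -68 mm.
- rack_corner (a point): Middle of the line where ledge and backrest meet (rack x -30, z 38 mm); the seated plaque's underside lies on the backrest with its tongue tip here.
- tin: Closed finish tin, 72 mm across and 85 mm high, bystander. Origin: centre of its underside.
- sanding_block: Cork sanding block 100 x 60 x 35 mm, bystander. Origin: centre of its underside.
- brush: Brush lying on the counter, bystander. Long axis x.
Things that resemble listed ones, but are neither listed nor needed, are in the scene too. Of the things shaped like the mould, the aluminium one is meant.

How it is judged:
On the way, in this order (a step that is already met when the one before it is completed fails the run):
1. the knock-out paddle is fully down and the plaque's free end is raised (value of joint knockout above 0.5 rad and angle between plaque's own z axis and vertical above 0.1 rad), for 0.2 s.
2. the plaque, held in the fingers, is clear above the mould (height (world z) of tongue_tip above 0.048 m and contact force between plaque and mould below 0.05 N and contact force between the fingers and plaque above 1 N), for 0.1 s.
At the end, for the whole second after the job is handed in: The plaque rests still in the drying rack: tongue tip down in the corner of ledge and backrest (within about 14 mm), within 35 mm of the rack's middle, panelled face outward, leaning at the backrest's 45 degrees (within 6) and square to it within 0.2 rad (x of tongue_tip in the frame of rack between -0.048 and -0.02 m and z of tongue_tip in the frame of rack between 0.033 and 0.056 m and y of plaque in the frame of rack between -0.035 and 0.035 m and x of plaque in the frame of rack between 0.003 and 0.031 m and angle between plaque's own z axis and vertical between 0.68 and 0.89 rad and angle between the y axis of plaque and the y axis of rack, either way round below 0.2 rad and contact force between plaque and rack above 0.3 N and linear speed of plaque below 0.02 m/s); the robot touches nothing.
It fails at once if the plaque is rammed against the rack (over 60 N) (contact force between plaque and rack above 60 N).
It fails at once if the plaque is dropped (falls freely more than about 25 mm) (linear speed of plaque above 0.7 m/s and contact force between the fingers and plaque below 0.1 N).
It fails at once if the tin, the sanding block or the brush is disturbed (moved over 20 mm) (distance of any of tin, sanding_block, brush from where it was at the start of the episode above 0.02 m).
It also fails if it takes over 51 s, if anything falls off the work surface, if the arm or the gripper's body presses on something with over 40 N, if the wrist force passes 120 N, or if a joint passes its speed limit or range.

## Working session

There is one attempt and no reset: what is moved stays moved. The work goes in short steps, Python scripts to look and compute and a shell command to move; the robot and the scene stay as the last step left them, time stands still between calls to the robot, and variables do not carry over. Pictures are saved under pics/ and viewed, at most 10 in all, crops included, and the job is handed in when it is done.

```bash
mkdir -p pics; ls
cat > h.py <<'E'
import numpy as np, cv2, json
from plant import robot
from scipy.spatial.transform import Rotation as R
def snap(n,f):
    c=robot.camera(n); cv2.imwrite(f'pics/{f}.png',c['color'][:,:,::-1])
    np.savez(f'{n}.npz',**{k:np.array(v) for k,v in c.items()}); return c
def K(c):
    f=192/np.tan(np.radians(float(c['vertical_fov']))/2)
    return np.array([[f,0,c['cx']],[0,f,c['cy']],[0,0,1.]]),np.array([float(c['k1']),0,0,0])
def onplane(c,uv,z):
    k,d=K(c); p=cv2.undistortPoints(np.array([[uv]],float),k,d)[0,0]
    T=c['T']; r=T[:3,:3]@np.array([p[0],p[1],1]); o=T[:3,3]
    return o+r*(z-o[2])/r[2]
def proj(c,P):
    k,d=K(c); Ti=np.linalg.inv(c['T'])
    return cv2.projectPoints(np.array(P,float).reshape(-1,1,3),cv2.Rodrigues(Ti[:3,:3])[0],Ti[:3,3],k,d)[0][:,0]
E
python3 - <<'E'
from h import *
a=snap('top','t0');b=snap('side','s0')
for c in(a,b):print(c['vertical_fov'],c['k1'],np.round(c['T'],3).tolist())
s=robot.observe();print({k:np.round(v,3).tolist() for k,v in s.items()},robot.hold_point_z)
E
```

```text
pics
48.1117865391211 -0.02659121662955444 [[0.011, -0.995, 0.099, 0.364], [-1.0, -0.012, -0.011, 0.007], [0.012, -0.099, -0.995, 1.259], [0.0, 0.0, 0.0, 1.0]]
43.265996672165215 -0.11254510630687388 [[0.999, -0.035, 0.033, 0.444], [-0.048, -0.748, 0.662, -0.845], [0.001, -0.663, -0.749, 0.99], [0.0, 0.0, 0.0, 1.0]]
{'time_s': 0.1, 'joints': [1.281, 0.418, -0.01, 1.614, 0.005, 1.111, -0.053], 'joint_velocities': [0.001, -0.003, 0.001, -0.003, 0.001, -0.002, 0.001], 'effort': [0.002, -85.259, 0.639, -42.67, -0.049, 0.016, 0.0], 'tool_pos': [0.153, -0.606, 0.205], 'ee_rot': [-3.141, 0.0, 0.248], 'contact_force': [-0.39, -0.258, -0.032], 'moment': [-0.012, -0.052, -0.032], 'finger_force': 0.0, 'grip_width': 0.094} -0.0188
```

View pics/t0.png

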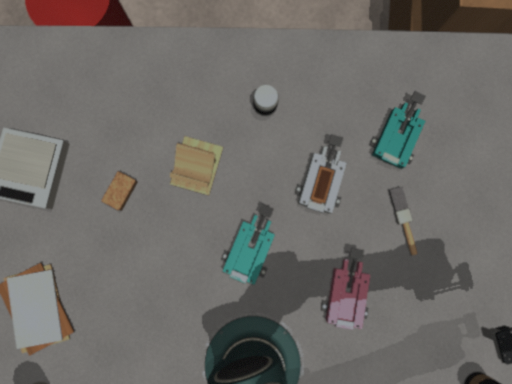

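View pics/s0.png

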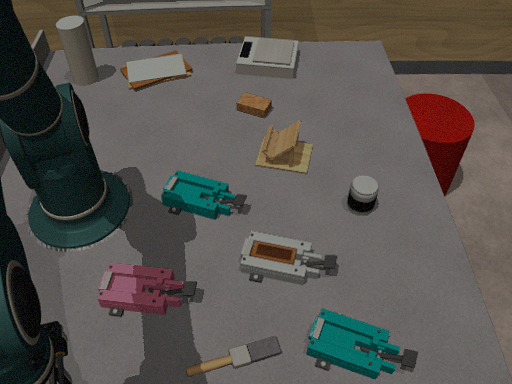

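Candidates shaped like the mould (top view): grey (322,183), teal (398,137), teal (249,245) and pink (348,297). The bare-metal grey one with the brown plaque fits. I'll confirm it in an enlarged crop, along with the rack at (196,165).

Run:
```python
from h import *
a=cv2.imread('pics/t0.png');b=cv2.imread('pics/s0.png')
def cr(i,x,y,w,h,s):return cv2.resize(i[y:y+h,x:x+w],None,fx=s,fy=s,interpolation=cv2.INTER_CUBIC)
# top mould x290-350,y128-218 ; top rack ; side mould; side rack
A=cr(a,285,128,75,50*2-10,6)      #450x540
cv2.imwrite('pics/c1.png',np.hstack([cr(a,290,128,65,90,6),cr(a,163,130,65,90,6)]))
cv2.imwrite('pics/c2.png',np.vstack([cr(b,230,225,115,60,5),cr(b,230,115,115,60,5)]))
```

```text
(no output)
```

View pics/c1.png

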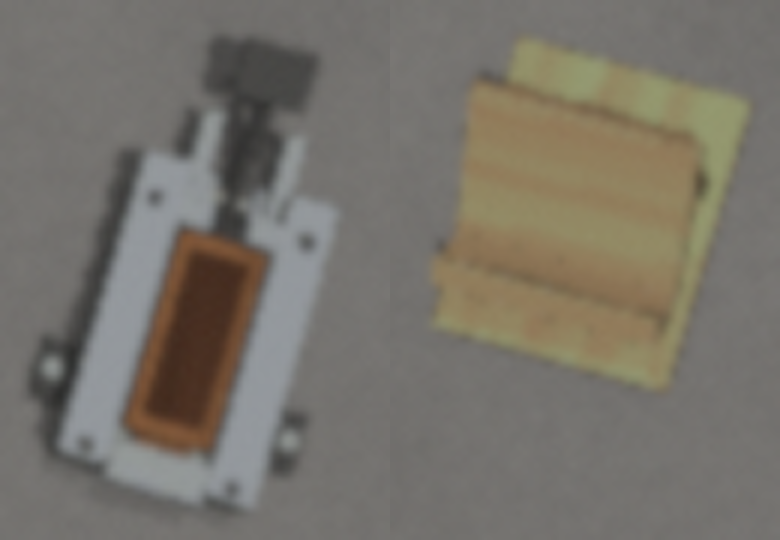

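View pics/c2.png

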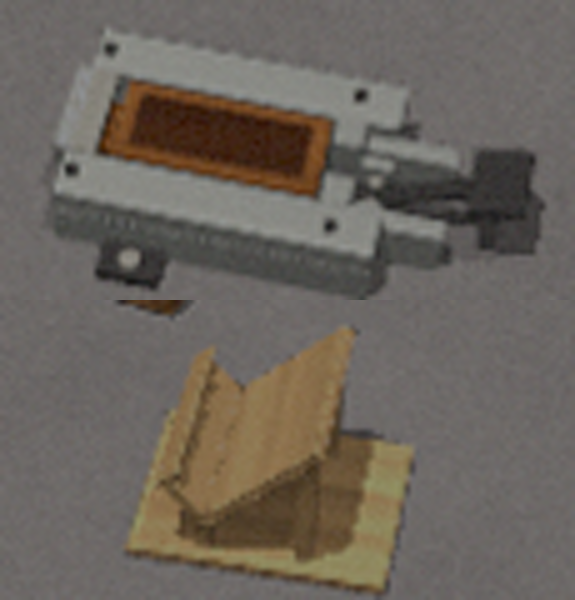

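The crop confirms the grey aluminium mould with the brown plaque: keeper at the bottom, lever pointing up and right. The rack's lip is on its robot side (-x). Next I fit both poses.

```bash
cat >> h.py <<'E'
def load(n): return dict(np.load(n+'.npz'))
E
python3 - <<'E'
from h import *
from scipy.optimize import least_squares
t,s=load('top'),load('side')
def tp(ox,oy,k,L):return [(x/k+ox-.5+.5/k,y/k+oy-.5+.5/k) for x,y in L]
def fit(name,obs,x0):
    def res(p,full=False):
        r=[]
        Rz=R.from_euler('z',p[2]).as_matrix()
        for c,uv,loc in obs:
            q=proj(c,[Rz@np.array(loc)/1000+[p[0],p[1],0]])[0]-uv; r.append(q)
        return np.array(r) if full else np.ravel(r)
    o=least_squares(res,x0,loss='soft_l1');print(name,o.x.round(4));print(res(o.x,True).round(1).tolist());return o.x
pc=[(50,22,40),(50,-22,40),(-50,-22,40),(-50,22,40)]
T=tp(290,128,6,[(180,232),(270,252),(210,452),(124,428)])
S=tp(230,225,5,[(332,118),(318,195),(102,152),(122,80)])
mo=[(t,u,l) for u,l in zip(T,pc)]+[(s,u,l) for u,l in zip(S,[pc[0],pc[1],pc[2],pc[3]])]
m=fit('mould',mo,[.45,-.15,-.25])
fit('mould top only',mo[:4],m);fit('side only',mo[4:],m)
# check mould-body front corner & paddle
print('paddle',[onplane(t,u,.049).round(3) for u in tp(290,128,6,[(262,75)])],[onplane(s,u,.049).round(3) for u in tp(230,225,5,[(503,178)])])
th=5
ft=[(75,60,th),(75,-60,th),(-75,-60,0)]
T=tp(163,130,6,[(128,38),(358,98),(278,388),(88,80),(307,137)])
S=tp(230,115,5,[(385,290),(127,252),(412,145),(352,28),(243,88),(210,47)])
br=[(29.4,55,97.4),(29.4,-55,97.4)]
ro=[(t,u,l) for u,l in zip(T,ft+br)]+[(s,u,l) for u,l in zip(S,[(75,-60,0),(-75,-60,0),(75,60,th),br[0],(-30,55,38),(-45.6,55,65)])]
fit('rack',ro,[.5,.2,-.25])
E
```

```text
mould [ 0.5107 -0.1937 -0.2729]
[[0.5, -0.9], [0.3, -0.0], [1.1, -0.0], [0.6, -0.3], [-0.8, -0.6], [-1.3, -0.8], [0.1, -0.2], [0.4, -0.6]]
mould top only [ 0.5098 -0.192  -0.279 ]
[[0.0, -0.7], [-0.3, 0.4], [0.4, 0.3], [-0.1, -0.1]]
side only [ 0.5115 -0.1954 -0.2706]
[[-0.4, -0.1], [-0.9, -0.3], [0.5, 0.4], [0.7, 0.0]]
paddle [array([ 0.637, -0.223,  0.049])] [array([ 0.641, -0.232,  0.049])]
rack [ 0.5695  0.1732 -0.2544]
[[0.2, -1.2], [0.8, -0.7], [0.5, -0.2], [-1.3, 0.2], [0.8, 1.2], [-0.1, 0.3], [-0.2, 0.1], [0.2, -0.1], [-1.2, -1.6], [-0.5, -0.9], [1.2, -0.4]]
```

```bash
cat >> h.py <<'E'
M=(0.5107,-0.1937,-0.273); RK=(0.5695,0.1732,-0.2544)
def w(F,p): return R.from_euler('z',F[2]).apply(np.array(p)/1000)+[F[0],F[1],0]
def rot(yaw,tilt=0): # tool down, x along yaw; tilt>0: tool x raised by tilt deg
    return R.from_euler('z',yaw)*R.from_euler('y',-np.radians(tilt))*R.from_euler('x',np.pi)
def go(p,Rt):
    s=robot.observe(); R0=R.from_euler('xyz',s['ee_rot'])
    d=R0.inv().apply(np.array(p)-s['tool_pos'])/.15; r=(R0.inv()*Rt).as_rotvec()/(np.pi/2)
    print('t',s['time_s'],'to',np.round(p,4),'row',d.round(3),r.round(3))
E
python3 - <<'E'
from h import *
go(w(M,[135,0,100]),rot(M[2]))
E
```

```text
t 0.1 to [ 0.6407 -0.2301  0.1   ] row [ 3.765 -1.629  0.701] [-0.001  0.     0.332]
```

```bash
for i in 1; do
python3 -m handwheel '[[0.2,-0.08,0,0,0,0],[0.4,-0.16,0,0,0,0],[0.6,-0.25,0,0,0,0],[0.8,-0.33,0,0,0,0],[0.94,-0.41,0,0,0,0]]' 0 30
python3 -m handwheel '[[0.2,-0.08,0,0,0,0],[0.4,-0.16,0,0,0,0],[0.6,-0.25,0,0,0,0],[0.8,-0.33,0,0,0,0],[0.94,-0.41,0,0,0,0]]'
python3 -m handwheel '[[0.2,-0.08,0,0,0,0],[0.4,-0.16,0,0,0,0],[0.6,-0.25,0,0,0,0],[0.8,-0.33,0,0,0,0],[0.94,-0.41,0,0,0,0]]'
python3 -m handwheel '[[0.2,-0.08,0,0,0,0.1],[0.4,-0.16,0,0,0,0.17],[0.6,-0.25,0,0,0,0.25],[0.8,-0.33,0,0,0,0.33],[0.94,-0.41,0,0,0,0.33],[0.94,-0.41,0,0,0,0.33],[0.94,-0.41,0,0,0,0.33]]'
done
python3 - <<'E'
from h import *
go(w(M,[135,0,65]),rot(M[2]))
E
```

```text
time_s: 0.6
tool_pos: [0.2766, -0.5102, 0.2051]
ee_rot: [-3.141, -0.0, 0.249]
contact_force: [-0.5, -0.2, 0.4]
grip_width: 0.0575
finger_force: 0.0
time_s: 1.1
tool_pos: [0.3981, -0.416, 0.2052]
ee_rot: [-3.141, -0.0, 0.249]
contact_force: [-0.7, -0.4, -0.3]
grip_width: 0.0172
finger_force: 0.0
time_s: 1.6
tool_pos: [0.5196, -0.3217, 0.2051]
ee_rot: [-3.141, 0.0, 0.249]
contact_force: [-0.3, 0.2, 0.2]
grip_width: 0.0003
finger_force: 0.0
time_s: 2.3
tool_pos: [0.6395, -0.2289, 0.2049]
ee_rot: [3.142, 0.001, -0.27]
contact_force: [0.5, -0.6, 0.4]
grip_width: 0.0003
finger_force: 0.0
t 2.3 to [ 0.6407 -0.2301  0.065 ] row [0.01  0.006 0.933] [0.    0.001 0.002]
```

```bash
python3 -m handwheel '[[0,0,0.2,0,0,0],[0,0,0.4,0,0,0],[0,0,0.6,0,0,0],[0,0,0.8,0,0,0],[0,0,0.9,0,0,0],[0,0,0.93,0,0,0],[0,0,0.93,0,0,0]]'
python3 -m handwheel '[[0,0,0.04,0,0,0],[0,0,0.08,0,0,0],[0,0,0.12,0,0,0],[0,0,0.15,0,0,0],[0.01,0,0.18,0,0,0],[0.015,0,0.2,0,0,0],[0.015,0,0.2,0,0,0]]'
python3 - <<'E'
from h import *
snap('side','s1')
b=cv2.imread('pics/s1.png');cv2.imwrite('pics/s1c.png',cv2.resize(b[205:295,220:360],None,fx=5,fy=5,interpolation=2))
E
```

```text
time_s: 3.0
tool_pos: [0.6396, -0.2296, 0.0664]
ee_rot: [3.142, -0.0, -0.271]
contact_force: [0.4, -0.6, 1.1]
grip_width: 0.0003
finger_force: 0.0
time_s: 3.7
tool_pos: [0.642, -0.2297, 0.0357]
ee_rot: [-3.142, -0.0, -0.27]
contact_force: [1.2, -0.5, 1.3]
grip_width: 0.0007
finger_force: 0.7
```

View pics/s1c.png

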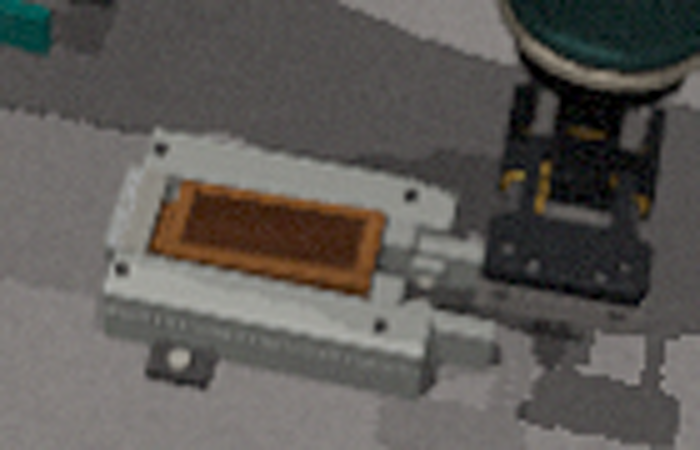

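The fingers are on the paddle at about (540,300) in the crop, and the plaque's free end is just starting up at (375,250). I'll keep pressing.

```bash
python3 -m handwheel '[[0,0,0.02,0,0,0],[0.01,0,0.04,0,0,0],[0.015,0,0.06,0,0,0],[0.02,0,0.08,0,0,0],[0.025,0,0.1,0,0,0],[0.025,0,0.11,0,0,0],[0.025,0,0.11,0,0,0]]'
python3 -m handwheel '[[0,0,0.01,0,0,0],[0,0,0.02,0,0,0],[0.0,0,0.02,0,0,0],[0.0,0,0.03,0,0,0],[0,0,0.03,0,0,0]]'
```

```text
time_s: 4.45
tool_pos: [0.6453, -0.2306, 0.0191]
ee_rot: [-3.142, 0.001, -0.271]
contact_force: [1.3, -0.7, 2.1]
grip_width: 0.0006
finger_force: 0.9
time_s: 4.95
tool_pos: [0.6458, -0.2308, 0.0165]
ee_rot: [3.141, -0.001, -0.271]
contact_force: [-6.8, 1.7, 26.1]
grip_width: 0.0007
finger_force: 11.0
```

```bash
python3 -m handwheel '[[0,0,0,0,0,0],[0,0,0,0,0,0],[0,0,-0.1,0,0,0],[0,0,-0.3,0,0,0],[0,0,-0.5,0,0,0],[0,0,-0.7,0,0,0],[-0.3,0,-0.8,0,0,0],[-0.6,0,-0.8,0,0,0],[-0.9,0,-0.8,0,0,0],[-1,0,-0.8,0,0,0]]' 0.75 40
python3 - <<'E'
from h import *
for n in('side','top'):c=snap(n,n[0]+'2')
a=cv2.imread('pics/s2.png');b=cv2.imread('pics/t2.png')
cv2.imwrite('pics/c3.png',np.vstack([cv2.resize(b[120:215,280:370],(540,570//2*1),interpolation=2)[:0],cv2.resize(a[215:290,225:360],None,fx=5,fy=5,interpolation=2)]))
E
```

```text
time_s: 5.95
tool_pos: [0.497, -0.1897, 0.1353]
ee_rot: [3.141, 0.002, -0.271]
contact_force: [1.5, 0.0, -0.0]
grip_width: 0.0703
finger_force: 0.0Traceback (most recent call last):
  File "<stdin>", line 4, in <module>
    return _nx.concatenate(arrs, 0, dtype=dtype, casting=casting)
           ~~~~~~~~~~~~~~~^^^^^^^^^^^^^^^^^^^^^^^^^^^^^^^^^^^^^^^
ValueError: all the input array dimensions except for the concatenation axis must match exactly, but along dimension 1, the array at index 0 has size 540 and the array at index 1 has size 675
```

Run:
```python
from h import *
a=cv2.imread('pics/s2.png')
cv2.imwrite('pics/c3.png',cv2.resize(a[200:290,225:360],None,fx=5,fy=5,interpolation=2))
# tilted grasp pose: plaque-local (x,0,3) about tongue tip (mould -66,24), 9 deg
t=np.radians(9)
for x in(38,):
    s=x+66; p=[-66+s*np.cos(t)-3*np.sin(t),0,24+s*np.sin(t)+3*np.cos(t)]
    print(p); n=np.array([-np.sin(t),0,np.cos(t)])
    go(w(M,p+n*45),rot(M[2],9)); go(w(M,p),rot(M[2],9))
c=load('side'); 
for x,y,z in[(50,22,16),(50,-22,16),(-50,-22,16),(-50,22,16)]:
    s=x+66;q=w(M,[-66+s*np.cos(t)-z*np.sin(t),y,24+s*np.sin(t)+z*np.cos(t)]);u=proj(c,[q])[0];print((u-[225,200])*5)
```

```text
[np.float64(36.25028402677364), 0, np.float64(43.232249385969425)]
t 6.05 to [ 0.5388 -0.2016  0.0877] row [0.276 0.002 0.32 ] [0.    0.1   0.001]
t 6.05 to [ 0.5456 -0.2035  0.0432] row [0.323 0.002 0.616] [0.    0.1   0.001]
[345.26748907 214.70067854]
[328.34125827 290.79370751]
[120.07828278 270.15388079]
[141.56873742 196.23413846]
```

View pics/c3.png

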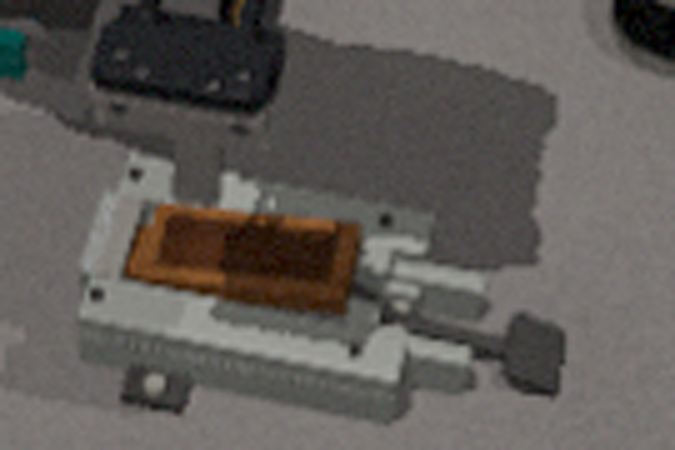

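The paddle is down at (535,355) and the plaque's free end is raised at (360,225)–(347,310). The corners match the 9° prediction to within about 3 mm, so I go ahead with the grasp.

```bash
python3 -m handwheel '[[0.1,0,0.1,0,0.05,0],[0.2,0,0.2,0,0.1,0],[0.29,0,0.32,0,0.1,0],[0.31,0,0.42,0,0.1,0],[0.32,0,0.5,0,0.1,0],[0.335,0,0.57,0,0.1,0],[0.338,0,0.6,0,0.1,0],[0.338,0,0.61,0,0.1,0],[0.338,0,0.61,0,0.1,0]]' 0.75 40
python3 -m handwheel '[[0,0,0,0,0,0],[0,0,0,0,0,0],[0,0,0,0,0,0],[0,0,0,0,0,0],[0,0,0,0,0,0],[0,0,0,0,0,0],[0,0,0,0,0,0]]' 0.3 50
python3 - <<'E'
from h import *
go(w(M,[38.3,0,43.5]),rot(M[2],9))
E
```

```text
time_s: 6.95
tool_pos: [0.5499, -0.2041, 0.0436]
ee_rot: [-3.142, -0.157, -0.271]
contact_force: [0.2, 0.5, -0.6]
grip_width: 0.0706
finger_force: 0.0
time_s: 7.65
tool_pos: [0.5499, -0.2041, 0.0436]
ee_rot: [-3.142, -0.157, -0.27]
contact_force: [-0.6, 0.6, 2.1]
grip_width: 0.0436
finger_force: 50.0
t 7.65 to [ 0.5476 -0.204   0.0435] row [-0.015  0.004 -0.002] [-0.    -0.     0.002]
```

```bash
python3 -m handwheel '[[0.02,0,0,0,0,0],[0.05,0,0,0,0,0],[0.08,0,0,0,0,0],[0.11,0,0,0,0,0],[0.14,0,0,0,0,0],[0.17,0,0,0,0,0],[0.17,0,0,0,0,0]]'
python3 -m handwheel '[[0.01,0,-0.04,0,0,0],[0.02,0,-0.1,0,0,0],[0.03,0,-0.2,0,0,0],[0.06,0,-0.35,0,0,0],[0.08,0,-0.5,0,0,0],[0.1,0,-0.65,0,0,0],[0.12,0,-0.8,0,0,0],[0.12,0,-0.8,0,0,0]]'
python3 - <<'E'
from h import *
a=snap('side','s3')['color'];b=snap('top','t3')['color']
cv2.imwrite('pics/c4.png',cv2.resize(a[140:300,220:400],None,fx=3.5,fy=3.5,interpolation=2)[:,:,::-1])
E
```

```text
time_s: 8.35
tool_pos: [0.5751, -0.2111, 0.0478]
ee_rot: [-3.142, -0.158, -0.271]
contact_force: [2.7, -0.5, 2.4]
grip_width: 0.0436
finger_force: 50.0
time_s: 9.15
tool_pos: [0.5745, -0.211, 0.173]
ee_rot: [3.141, -0.162, -0.271]
contact_force: [0.5, -0.1, -1.2]
grip_width: 0.0435
finger_force: 50.0
```

View pics/c4.png

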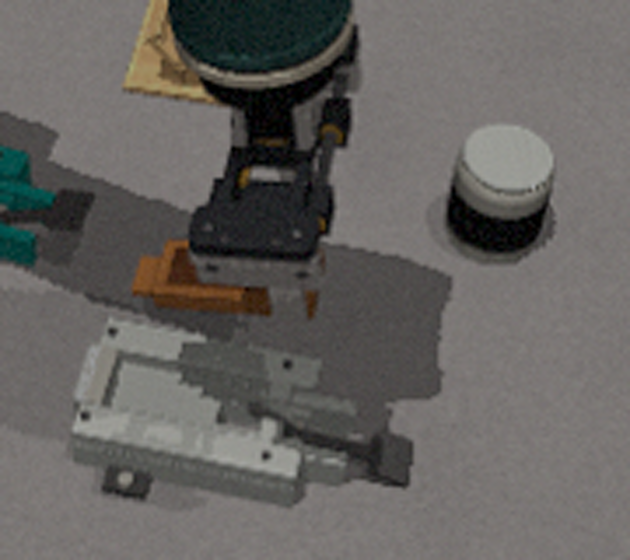

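The plaque hangs in the fingers clear of the mould, tongue end at (137,283), free end at (316,310). I check the in-hand pose by projection.

Run:
```python
from h import *
s=robot.observe();Rt=R.from_euler('xyz',s['ee_rot'])
c=load('side')
for xg in(36,39):
  for al in(0,5):
    print(xg,al)
    for n,l in dict(tongueNear=(-66,-14,0),bodyNearBot=(-50,-22,0),bodyNearTop=(-50,-22,16),freeNearBot=(50,-22,0),freeNearTop=(50,-22,16),bodyFarTop=(-50,22,16),tongueFar=(-66,14,0)).items():
      d=np.array(l)-[xg,0,3]
      d=R.from_euler('y',al,degrees=True).apply(d) # >0 droop? rotates +x down
      p=s['tool_pos']+Rt.apply(np.array([d[0],-d[1],-d[2]])/1000)
      print('  ',n,((proj(c,[p])[0]-[220,140])*3.5).round())
b=cv2.imread('pics/s3.png')
cv2.imwrite('pics/c5.png',cv2.resize(b[200:240,250:320],None,fx=10,fy=10,interpolation=2))
```

```text
36 0
   tongueNear [129. 296.]
   bodyNearBot [151. 308.]
   bodyNearTop [147. 291.]
   freeNearBot [311. 321.]
   freeNearTop [309. 304.]
   bodyFarTop [162. 237.]
   tongueFar [139. 262.]
36 5
   tongueNear [127. 287.]
   bodyNearBot [149. 300.]
   bodyNearTop [148. 284.]
   freeNearBot [310. 322.]
   freeNearTop [310. 305.]
   bodyFarTop [163. 230.]
   tongueFar [137. 253.]
39 0
   tongueNear [124. 295.]
   bodyNearBot [146. 307.]
   bodyNearTop [142. 291.]
   freeNearBot [306. 320.]
   freeNearTop [304. 304.]
   bodyFarTop [158. 237.]
   tongueFar [134. 261.]
39 5
   tongueNear [122. 286.]
   bodyNearBot [145. 299.]
   bodyNearTop [143. 283.]
   freeNearBot [305. 321.]
   freeNearTop [306. 305.]
   bodyFarTop [158. 229.]
   tongueFar [132. 252.]
```

View pics/c5.png

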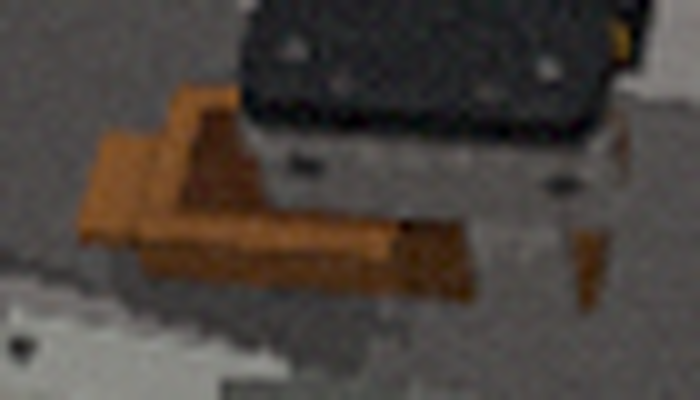

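```bash
cat >> h.py <<'E'
def seat(along,normal,xg=35.5,zg=3):
    q=np.sqrt(.5); ex=np.array([q,0,q]); ez=np.array([-q,0,q])
    return w(RK,np.array([-30,0,38])+ex*(66+xg+along)+ez*(zg+normal))
E
python3 - <<'E'
from h import *
print('tin',onplane(load('top'),(265,96),.085))
s=robot.observe();p=s['tool_pos']
go(seat(70,25),rot(RK[2],45)); go([p[0],p[1],.25],rot(RK[2],45)); go(seat(4,5),rot(RK[2],45))
E
```

```text
tin [ 0.75242504 -0.02458293  0.085     ]
t 9.25 to [0.6387 0.1552 0.1791] row [-0.218 -2.467 -0.1  ] [ 0.005  0.399 -0.009]
t 9.25 to [ 0.5731 -0.2107  0.25  ] row [ 0.085  0.    -0.53 ] [ 0.005  0.399 -0.009]
t 9.25 to [0.6072 0.1634 0.1183] row [-0.496 -2.464  0.267] [ 0.005  0.399 -0.009]
```

```bash
python3 -m handwheel '[[0.01,0,-0.06,0,0.04,0],[0.02,0,-0.13,0,0.1,0],[0.035,0,-0.22,0,0.16,0],[0.05,0,-0.3,0,0.22,0],[0.06,0,-0.37,0,0.28,0],[0.07,0,-0.43,0,0.34,0],[0.08,0,-0.48,0,0.38,0],[0.085,0,-0.52,0.005,0.4,-0.009],[0.085,0,-0.53,0.005,0.4,-0.009]]'
python3 - <<'E'
from h import *
go(seat(70,25),rot(RK[2],45))
E
```

```text
time_s: 10.15
tool_pos: [0.5717, -0.2156, 0.248]
ee_rot: [-3.137, -0.724, -0.26]
contact_force: [0.6, -0.2, -1.5]
grip_width: 0.0435
finger_force: 50.0
t 10.15 to [0.6387 0.1552 0.1791] row [-0.457 -2.502  0.221] [-0.001  0.039 -0.003]
```

```bash
python3 -m handwheel '[[0,-0.05,0,0,0.03,0],[0,-0.15,0,0,0.03,0],[0,-0.3,0,0,0.03,0],[0,-0.45,0,0,0.03,0],[0,-0.6,0,0,0.03,0],[0,-0.75,0,0,0.03,0],[0,-0.9,0,0,0.03,0],[0,-0.9,0,0,0.03,0]]'
python3 -m handwheel '[[0,-0.1,0,0,0,0],[0,-0.25,0,0,0,0],[0,-0.4,0,0,0,0],[0,-0.55,0,0,0,0],[0,-0.7,0,0,0,0],[0,-0.8,0,0,0,0],[0,-0.9,0,0,0,0],[0,-0.9,0,0,0,0]]'
python3 - <<'E'
from h import *
go(seat(70,25),rot(RK[2],45))
E
```

```text
time_s: 10.95
tool_pos: [0.59, -0.1271, 0.2542]
ee_rot: [3.132, -0.752, -0.253]
contact_force: [0.5, 1.5, -1.9]
grip_width: 0.0439
finger_force: 50.0
time_s: 11.75
tool_pos: [0.6249, 0.0038, 0.2531]
ee_rot: [3.13, -0.752, -0.25]
contact_force: [-0.4, 0.5, -1.5]
grip_width: 0.0437
finger_force: 50.0
t 11.75 to [0.6387 0.1552 0.1791] row [-0.454 -1.003  0.239] [0.005 0.021 0.002]
```

```bash
python3 -m handwheel '[[0,-0.1,0,0,0.02,0],[0,-0.2,0,0,0.02,0],[0,-0.3,0,0,0.02,0],[0,-0.4,0,0,0.02,0],[0,-0.5,0,0,0.02,0],[0,-0.6,0,0,0.02,0],[0,-0.7,0,0,0.02,0],[0,-0.8,0,0,0.02,0],[0,-0.9,0,0,0.02,0],[0,-1,0,0,0.02,0]]'
python3 -m handwheel '[[0,0,0,0,0,0],[0,0,0,0,0,0],[0,0,0,0,0,0],[0,0,0,0,0,0]]'
python3 - <<'E'
from h import *
print(robot.observe()['joints'].round(3) if 0 else np.round(robot.observe()['joints'],3))
go(seat(70,25),rot(RK[2],45))
E
```

```text
time_s: 12.75
tool_pos: [0.6641, 0.1475, 0.2528]
ee_rot: [3.131, -0.784, -0.254]
contact_force: [-0.1, 0.5, -1.7]
grip_width: 0.0436
finger_force: 50.0
time_s: 13.15
tool_pos: [0.6636, 0.146, 0.2529]
ee_rot: [3.131, -0.784, -0.254]
contact_force: [0.5, 0.1, -0.8]
grip_width: 0.0433
finger_force: 50.0
[-1.343  0.358  1.004  2.032  0.594  0.352 -2.799]
t 13.15 to [0.6387 0.1552 0.1791] row [-0.472 -0.02   0.224] [0.006 0.001 0.   ]
```

```bash
python3 -m handwheel '[[-0.08,0,0.04,0,0,0],[-0.16,-0.01,0.08,0,0,0],[-0.24,-0.01,0.12,0,0,0],[-0.32,-0.02,0.16,0,0,0],[-0.4,-0.02,0.2,0,0,0],[-0.47,-0.02,0.22,0.006,0,0],[-0.47,-0.02,0.22,0.006,0,0],[-0.47,-0.02,0.22,0.006,0,0]]'
python3 - <<'E'
from h import *
print(np.round(robot.observe()['joints'],3))
go(seat(70,25),rot(RK[2],45));go(seat(4,5),rot(RK[2],45))
a=snap('side','s4')['color'];b=snap('top','t4')['color']
f=lambda i:cv2.resize(i,None,fx=4,fy=4,interpolation=2)
cv2.imwrite('pics/c6.png',np.hstack([f(a[90:190,235:335]),f(b[110:210,150:250])])[:,:,::-1])
c=load('side');d=load('top');q=np.sqrt(.5)
def P(l,al,no):
    ex=np.array([q,0,q]);ez=np.array([-q,0,q]);return w(RK,np.array([-30,0,38])+ex*(66+l[0]+al)+ez*(l[2]+no)+[0,l[1],0])
for n,l in dict(tN=(-66,-14,0),tF=(-66,14,0),fNT=(50,-22,16),fFT=(50,22,16),bNT=(-50,-22,16),bFT=(-50,22,16)).items():
    print(n,((proj(c,[P(l,70,25)])[0]-[235,90])*4).round(),((proj(d,[P(l,70,25)])[0]-[150,110])*4).round()+[400,0])
E
```

```text
time_s: 13.95
tool_pos: [0.6397, 0.1587, 0.1853]
ee_rot: [3.136, -0.777, -0.254]
contact_force: [-0.9, 0.4, -1.3]
grip_width: 0.0434
finger_force: 50.0
[-1.405  0.513  1.059  2.12   0.487  0.189 -2.823]
t 13.95 to [0.6387 0.1552 0.1791] row [-0.03   0.024  0.03 ] [0.004 0.005 0.   ]
t 13.95 to [0.6072 0.1634 0.1183] row [-0.469  0.023  0.167] [0.004 0.005 0.   ]
tN [202. 163.] [588. 195.]
tF [208. 137.] [548. 184.]
fNT [313.  77.] [612.  65.]
fFT [322.  37.] [545.  47.]
bNT [201. 146.] [595. 192.]
bFT [212. 105.] [532. 175.]
```

View pics/c6.png

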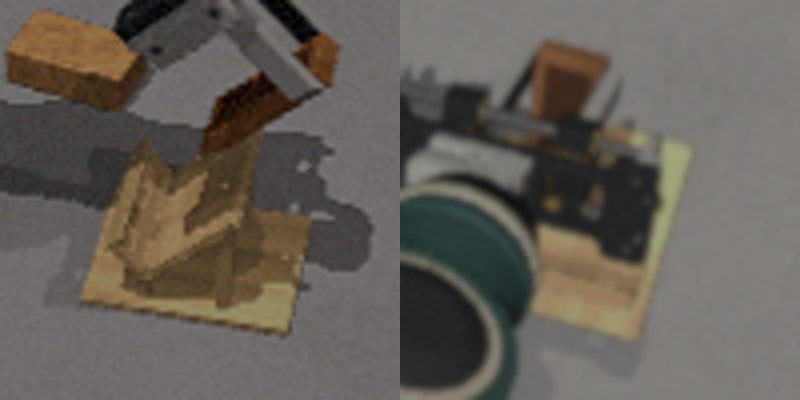

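The plaque is above the rack (side view: tongue at (205,150)), but joints 6 and 7 have reached their limits at the 45° tool tilt. I'll back off, lay the plaque on free counter, and regrasp it with the tool pitched relative to it and turned half round. Placing then needs only about 20° of tool tilt.

```bash
python3 -m handwheel '[[0.08,0.02,-0.04,0,-0.05,0],[0.16,0.03,-0.08,0,-0.1,0],[0.24,0.04,-0.12,0,-0.15,0],[0.32,0.05,-0.16,0,-0.2,0],[0.38,0.07,-0.2,0,-0.25,0],[0.42,0.1,-0.22,0,-0.3,0],[0.42,0.2,-0.22,0,-0.35,0],[0.42,0.3,-0.22,0,-0.35,0],[0.42,0.4,-0.22,0,-0.35,0],[0.42,0.4,-0.22,0,-0.35,0]]'
python3 - <<'E'
from h import *
print(np.round(robot.observe()['joints'],3))
go([.57,-.005,.12],rot(-.2544,0))
E
```

```text
time_s: 15.05
tool_pos: [0.6443, 0.0926, 0.2527]
ee_rot: [3.135, -0.228, -0.26]
contact_force: [1.0, -0.3, -1.3]
grip_width: 0.0434
finger_force: 50.0
[-0.637  0.334  0.491  1.691 -0.064  0.95  -1.985]
t 15.05 to [ 0.57  -0.005  0.12 ] row [-0.504  0.751  0.796] [ 0.004 -0.145 -0.004]
```

```bash
python3 -m handwheel '[[-0.05,0.1,0.08,0,-0.05,0],[-0.1,0.2,0.16,0,-0.1,0],[-0.15,0.3,0.25,0,-0.145,0],[-0.2,0.4,0.35,0,-0.145,0],[-0.25,0.5,0.5,0,-0.145,0],[-0.28,0.6,0.65,0.004,-0.145,0],[-0.31,0.67,0.8,0.004,-0.145,0],[-0.31,0.67,0.8,0.004,-0.145,0],[-0.31,0.67,0.8,0.004,-0.145,0]]'
python3 - <<'E'
from h import *
p=robot.observe()['tool_pos']
go([p[0],p[1],.004],rot(-.2544,0))
E
```

```text
time_s: 15.95
tool_pos: [0.6015, 0.003, 0.1264]
ee_rot: [-3.141, 0.001, -0.257]
contact_force: [-0.3, 0.7, -1.1]
grip_width: 0.0431
finger_force: 50.0
t 15.95 to [0.6015 0.003  0.004 ] row [0.001 0.    0.816] [-0.     0.    -0.001]
```

```bash
python3 -m handwheel '[[0,0,0.15,0,0,0],[0,0,0.3,0,0,0],[0,0,0.45,0,0,0],[0,0,0.6,0,0,0],[0,0,0.7,0,0,0],[0,0,0.75,0,0,0],[0,0,0.77,0,0,0],[0,0,0.78,0,0,0],[0,0,0.78,0,0,0]]'
python3 -m handwheel '[[0,0,0.01,0,0,0],[0,0,0.02,0,0,0],[0,0,0.025,0,0,0],[0,0,0.025,0,0,0]]'
```

```text
time_s: 16.85
tool_pos: [0.6018, 0.0021, 0.0096]
ee_rot: [-3.141, 0.0, -0.258]
contact_force: [-0.0, 0.5, -1.8]
grip_width: 0.0435
finger_force: 50.0
time_s: 17.25
tool_pos: [0.6013, 0.0021, 0.005]
ee_rot: [-3.141, 0.001, -0.258]
contact_force: [0.5, 1.1, -1.2]
grip_width: 0.0432
finger_force: 50.0
```

```bash
python3 -m handwheel '[[0,0,0.007,0,0,0],[0,0,0.012,0,0,0],[0,0,0.012,0,0,0]]'
python3 -m handwheel '[[0,0,0,0,0,0],[0,0,0,0,0,0],[0,0,0,0,0,0],[0,0,-0.1,0,0,0],[0,0,-0.25,0,0,0],[0,0,-0.4,0,0,0],[0,0,-0.5,0,0,0],[0,0,-0.5,0,0,0]]' 0.75
```

```text
time_s: 17.55
tool_pos: [0.6014, 0.0021, 0.0033]
ee_rot: [-3.141, 0.001, -0.258]
contact_force: [-0.0, -1.3, -0.6]
grip_width: 0.0436
finger_force: 50.0
time_s: 18.35
tool_pos: [0.6026, 0.002, 0.0808]
ee_rot: [-3.14, -0.002, -0.258]
contact_force: [-0.0, -0.3, 0.3]
grip_width: 0.0704
finger_force: 0.0
```

```bash
python3 -m handwheel '[[0,0,0,0,0,-0.09],[0,0,0,0,0,-0.18],[0,0,0,0,0,-0.27],[0,0,0,0,0,-0.36],[0,0,0,0,0,-0.45],[0,0,0,0,0,-0.54],[0,0,0,0,0,-0.63],[0,0,0,0,0,-0.67]]'
python3 -m handwheel '[[0,0,0,0,0,-0.09],[0,0,0,0,0,-0.18],[0,0,0,0,0,-0.27],[0,0,0,0,0,-0.36],[0,0,0,0,0,-0.45],[0,0,0,0,0,-0.54],[0,0,0,0,0,-0.63],[0,0,0,0,0,-0.67]]'
python3 -m handwheel '[[0,0,0,0,0,-0.09],[0,0,0,0,0,-0.18],[0,0,0,0,0,-0.27],[0,0,0,0,0,-0.36],[0,0,0,0,0,-0.45],[0,0,0,0,0,-0.54],[0,0,0,0,0,-0.63],[0,0,0,0,0,-0.66],[0,0,0,0,0,-0.66]]'
cat >> h.py <<'E'
PH=25
def rot2(tilt): # half-turned tool; tilt = pitch in plaque-yaw frame (x end up, positive)
    return lambda yaw: rot(yaw,tilt)*R.from_euler('z',np.pi)
PL=(.6014-.0355*np.cos(.258),.0021+.0355*np.sin(.258),-.258)
E
python3 - <<'E'
from h import *
s=robot.observe();print(np.round(s['joints'],3),s['tool_pos'],s['ee_rot'])
# TCP at plaque-local (30,0,6), tool axis pitched -25
back=np.array([np.sin(np.radians(25)),0,np.cos(np.radians(25))])
go(w(PL,np.array([30,0,6])+back*45),rot2(-25)(PL[2]));go(w(PL,[30,0,6]),rot2(-25)(PL[2]))
c=snap('top','t5')
hsv=cv2.cvtColor(c['color'],cv2.COLOR_RGB2HSV);pc=proj(c,[w(PL,(x,y,16)) for x,y in[(50,22),(50,-22),(-50,-22),(-50,22)]]);print(pc.round(1))
m=cv2.inRange(hsv,(3,110,40),(18,255,255));m[:, :]=m*0+m
n,l,st,ce=cv2.connectedComponentsWithStats(m);print([(a.tolist(),b.round(1).tolist()) for a,b in zip(st,ce) if a[4]>25])
E
```

```text
time_s: 19.15
tool_pos: [0.601, 0.002, 0.0776]
ee_rot: [-3.14, 0.001, 0.801]
contact_force: [-0.7, 0.3, 0.5]
grip_width: 0.0706
finger_force: 0.0
time_s: 19.95
tool_pos: [0.601, 0.002, 0.0776]
ee_rot: [-3.14, -0.002, 1.853]
contact_force: [-0.3, -0.8, 0.1]
grip_width: 0.0707
finger_force: 0.0
time_s: 20.85
tool_pos: [0.601, 0.002, 0.0776]
ee_rot: [3.141, -0.002, 2.885]
contact_force: [-0.1, 0.5, -0.5]
grip_width: 0.0705
finger_force: 0.0
[ 0.193  0.544 -0.324  1.768  0.216  0.867  1.085] [0.6009818  0.00198434 0.07761719] [ 3.14092952e+00 -2.39838225e-03  2.88461058e+00]
t 20.85 to [ 0.6145 -0.0013  0.0468] row [-0.093  0.001  0.205] [0.    0.276 0.001]
t 20.85 to [0.5961 0.0035 0.006 ] row [0.033 0.001 0.478] [0.    0.276 0.001]
[[248.8 146.8]
 [263.3 150.7]
 [254.2 183.4]
 [239.7 179.4]]
[([0, 0, 512, 384, 192991], [254.1, 193.4]), ([404, 0, 21, 30, 379], [415.6, 14.7]), ([441, 0, 71, 32, 1651], [480.8, 15.3]), ([430, 5, 14, 9, 34], [436.0, 9.1]), ([390, 18, 9, 11, 26], [394.4, 23.1]), ([103, 172, 32, 37, 581], [118.9, 191.0]), ([19, 264, 25, 11, 106], [33.7, 269.0]), ([0, 281, 10, 31, 149], [4.5, 293.6]), ([58, 298, 15, 40, 247], [64.1, 321.2]), ([26, 344, 24, 10, 92], [35.3, 348.3])]
```

```bash
python3 -m handwheel '[[-0.02,0,0.02,0,0.06,0],[-0.05,0,0.06,0,0.12,0],[-0.07,0,0.1,0,0.18,0],[-0.09,0,0.15,0,0.24,0],[-0.093,0,0.2,0,0.276,0],[-0.06,0,0.28,0,0.276,0],[-0.02,0,0.36,0,0.276,0],[0.01,0,0.43,0,0.276,0],[0.03,0,0.475,0,0.276,0],[0.033,0,0.478,0,0.276,0]]'
python3 -m handwheel '[[0,0,0,0,0,0],[0,0,0,0,0,0],[0,0,0,0,0,0],[0,0,0,0,0,0],[0,0,0,0,0,0],[0,0,0,0,0,0],[0,0,0,0,0,0]]' 0.3 55
python3 - <<'E'
from h import *
go(w(PL,[30,0,6]),rot2(-25)(PL[2]))
s=robot.observe();print('in plaque',R.from_euler('z',PL[2]).inv().apply(np.array(s['tool_pos'])-[PL[0],PL[1],0])*1000)
c=snap('side','s5')
hsv=cv2.cvtColor(c['color'],cv2.COLOR_RGB2HSV);pc=proj(c,[w(PL,(x,y,z)) for x,y,z in[(50,22,16),(50,-22,16),(50,-22,0),(-50,-22,0),(-50,22,16),(-66,-14,0),(-66,14,0)]]);print(pc.round(1).tolist())
m=cv2.inRange(hsv,(3,110,40),(18,255,255));x0,y0=pc.min(0).astype(int)-12;x1,y1=pc.max(0).astype(int)+12
k=np.zeros_like(m);k[y0:y1,x0:x1]=m[y0:y1,x0:x1];ys,xs=np.nonzero(k);print(len(xs),xs.min(),xs.max(),ys.min(),ys.max())
if len(xs): print(cv2.convexHull(np.stack([xs,ys],1).astype(np.int32))[:,0].tolist())
E
```

```text
time_s: 21.9
tool_pos: [0.5957, 0.0035, 0.0062]
ee_rot: [3.142, -0.435, 2.884]
contact_force: [0.6, -0.5, 0.8]
grip_width: 0.0707
finger_force: 0.0
time_s: 22.6
tool_pos: [0.5969, 0.0033, 0.0069]
ee_rot: [3.141, -0.434, 2.884]
contact_force: [1.1, 0.8, 5.8]
grip_width: 0.0433
finger_force: 55.0
t 22.6 to [0.5961 0.0035 0.006 ] row [ 0.002 -0.     0.008] [0.    0.001 0.   ]
in plaque [3.07949325e+01 4.56638659e-03 6.90962097e+00]
[[308.0, 189.3], [305.6, 201.5], [305.2, 205.3], [268.5, 199.4], [271.7, 183.6], [263.3, 196.3], [265.3, 188.7]]
343 264 310 171 203
[[310, 180], [296, 203], [292, 203], [274, 200], [269, 199], [264, 196], [264, 193], [265, 189], [266, 188], [296, 171], [298, 171], [304, 172]]
```

Run:
```python
from h import *
p=robot.observe()['tool_pos']
go([p[0],p[1],.1],rot2(-25)(PL[2]))
go([p[0],p[1],.22],rot2(20)(RK[2]))
go(seat(60,15,30.8,6.9),rot2(20)(RK[2]))
```

```text
t 22.65 to [0.5968 0.0033 0.1   ] row [ 0.261  0.    -0.563] [0.    0.001 0.   ]
t 22.65 to [0.5968 0.0033 0.22  ] row [ 5.980e-01  1.000e-03 -1.289e+00] [ 0.    -0.499 -0.002]
t 22.65 to [0.6328 0.1567 0.1644] row [ 0.468  1.051 -0.94 ] [ 0.    -0.499 -0.002]
```

```bash
python3 -m handwheel '[[0.03,0,-0.06,0,0,0],[0.08,0,-0.18,0,0,0],[0.15,0,-0.33,0,0,0],[0.22,0,-0.48,0,0,0],[0.29,0,-0.63,0,0,0],[0.36,0,-0.78,0,0,0],[0.42,0,-0.9,0,0,0],[0.46,0,-1,0,0,0],[0.46,0,-1,0,0,0]]'
python3 -m handwheel '[[0.02,0,-0.06,0,-0.07,0],[0.05,0,-0.12,0,-0.14,0],[0.08,0,-0.18,0,-0.21,0],[0.1,0,-0.22,0,-0.28,0],[0.12,0,-0.26,0,-0.35,0],[0.14,0,-0.28,0,-0.42,0],[0.14,0,-0.28,0,-0.48,0],[0.14,0,-0.28,0,-0.5,0],[0.14,0,-0.28,0,-0.5,0]]'
python3 - <<'E'
from h import *
print(np.round(robot.observe()['joints'],3))
go(seat(60,15,30.8,6.9),rot2(20)(RK[2]))
E
```

```text
time_s: 23.55
tool_pos: [0.5981, 0.0032, 0.1745]
ee_rot: [3.14, -0.431, 2.884]
contact_force: [-0.5, -0.0, -1.7]
grip_width: 0.0437
finger_force: 55.0
time_s: 24.45
tool_pos: [0.5946, 0.0037, 0.2181]
ee_rot: [-3.141, 0.35, 2.885]
contact_force: [-0.6, 0.1, -1.4]
grip_width: 0.0432
finger_force: 55.0
[ 0.18   0.191 -0.348  1.952  0.313  0.709  0.955]
t 24.45 to [0.6328 0.1567 0.1644] row [0.135 1.052 0.332] [-0.001  0.001 -0.001]
```

```bash
python3 -m handwheel '[[0,0.07,0,0,0,0],[0,0.18,0,0,0,0],[0,0.3,0,0,0,0],[0,0.42,0,0,0,0],[0,0.54,0,0,0,0],[0,0.66,0,0,0,0],[0,0.78,0,0,0,0],[0,0.9,0,0,0,0],[0,0.98,0,0,0,0],[0,1,0,0,0,0]]'
python3 - <<'E'
from h import *
go(seat(60,15,30.8,6.9),rot2(20)(RK[2]))
E
```

```text
time_s: 25.45
tool_pos: [0.6343, 0.1503, 0.2182]
ee_rot: [3.141, 0.349, 2.885]
contact_force: [0.0, 0.1, -1.6]
grip_width: 0.0433
finger_force: 55.0
t 25.45 to [0.6328 0.1567 0.1644] row [0.142 0.039 0.33 ] [ 0.     0.    -0.001]
```

```bash
python3 -m handwheel '[[0.03,0.01,0.08,0,0,0],[0.06,0.02,0.16,0,0,0],[0.1,0.03,0.24,0,0,0],[0.13,0.04,0.3,0,0,0],[0.142,0.04,0.33,0,0,0],[0.142,0.04,0.33,0,0,0]]'
python3 - <<'E'
from h import *
print(np.round(robot.observe()['joints'],3))
for a,n in((60,15),(8,8),(3,1)):go(seat(a,n,30.8,6.9),rot2(20)(RK[2]))
s=robot.observe();c=snap('side','s6');Rt=rot2(0)
Rp=R.from_euler('z',RK[2])*R.from_euler('y',-np.pi/4)
P=lambda l:s['tool_pos']+Rp.apply((np.array(l)-[30.8,0,6.9])/1000)
L=[(-66,-14,0),(-66,14,0),(-50,-22,0),(-50,22,16),(-50,-22,16),(50,-22,16),(50,22,16),(50,-22,0)]
pc=proj(c,[P(l) for l in L]);print(pc.round(1).tolist())
b=cv2.imread('pics/s6.png')[90:190,225:345];f=6
im=cv2.resize(b,None,fx=f,fy=f,interpolation=2)
for u in pc: cv2.circle(im,tuple(((u-[225,90]+.5)*f).astype(int).tolist()),3,(0,255,0),1)
for l in[(-30,55,38),(-30,-55,38),(29.4,55,97.4),(29.4,-55,97.4),(-45.6,55,65),(-45.6,-55,65)]:
    u=proj(c,[w(RK,l)])[0]; cv2.circle(im,tuple(((u-[225,90]+.5)*f).astype(int).tolist()),3,(255,0,0),1)
cv2.imwrite('pics/c7.png',im)
E
```

```text
time_s: 26.05
tool_pos: [0.6323, 0.1549, 0.164]
ee_rot: [-3.141, 0.35, 2.884]
contact_force: [0.4, -1.0, -1.2]
grip_width: 0.0434
finger_force: 55.0
[-0.11   0.38  -0.351  1.845  0.532  0.728  0.529]
t 26.05 to [0.6328 0.1567 0.1644] row [-0.001  0.013 -0.002] [-0.001  0.    -0.002]
t 26.05 to [0.602  0.1648 0.1226] row [0.294 0.012 0.187] [-0.001  0.    -0.002]
t 26.05 to [0.6034 0.1644 0.1142] row [0.304 0.012 0.243] [-0.001  0.    -0.002]
[[285.0, 135.2], [286.7, 128.7], [288.8, 134.6], [287.5, 120.7], [284.9, 130.9], [312.7, 114.2], [314.9, 103.9], [316.7, 118.1]]
```

View pics/c7.png

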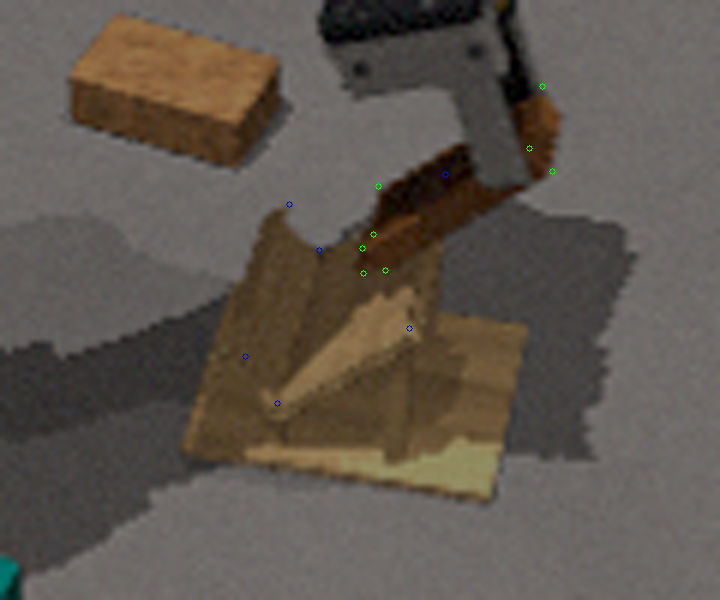

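The overlay fits: tongue near (362,260), plaque parallel to the backrest, panel outward, and rack points within about 1 px. I descend.

```bash
python3 -m handwheel '[[0.03,0,0.02,0,0,0],[0.07,0,0.04,0,0,0],[0.11,0.01,0.07,0,0,0],[0.15,0.01,0.095,0,0,0],[0.19,0.012,0.12,0,0,0],[0.23,0.012,0.145,0,0,0],[0.26,0.012,0.165,0,0,0],[0.285,0.012,0.18,0,0,0],[0.294,0.012,0.187,0,0,0],[0.294,0.012,0.187,0,0,0]]'
python3 -m handwheel '[[0.002,0,0.01,0,0,0],[0.004,0,0.02,0,0,0],[0.006,0,0.03,0,0,0],[0.008,0,0.04,0,0,0],[0.008,0,0.04,0,0,0]]'
python3 - <<'E'
from h import *
for a,n in((3,1),(0,0)):go(seat(a,n,30.8,6.9),rot2(20)(RK[2]))
E
```

```text
time_s: 27.1
tool_pos: [0.6023, 0.165, 0.1233]
ee_rot: [3.141, 0.351, 2.884]
contact_force: [0.1, -0.8, -0.8]
grip_width: 0.0432
finger_force: 55.0
time_s: 27.6
tool_pos: [0.6033, 0.1646, 0.1172]
ee_rot: [3.141, 0.35, 2.884]
contact_force: [-0.2, -0.4, -1.3]
grip_width: 0.0433
finger_force: 55.0
t 27.6 to [0.6034 0.1644 0.1142] row [ 0.006 -0.001  0.019] [-0.001  0.001 -0.002]
t 27.6 to [0.602  0.1648 0.1113] row [ 0.021 -0.001  0.034] [-0.001  0.001 -0.002]
```

```bash
python3 -m handwheel '[[0.003,0,0.01,0,0,0],[0.006,0,0.019,0,0,0],[0.006,0,0.019,0,0,0]]'
python3 -m handwheel '[[0.007,0,0.007,0,0,0],[0.015,0,0.015,0,0,0],[0.015,0,0.015,0,0,0]]'
```

```text
time_s: 27.9
tool_pos: [0.6033, 0.1646, 0.1141]
ee_rot: [3.141, 0.35, 2.884]
contact_force: [0.6, 0.6, -0.4]
grip_width: 0.0433
finger_force: 55.0
time_s: 28.2
tool_pos: [0.6026, 0.165, 0.1124]
ee_rot: [3.141, 0.352, 2.884]
contact_force: [-2.6, -1.4, 9.8]
grip_width: 0.0432
finger_force: 55.0
```

```bash
python3 -m handwheel '[[0,0,-0.004,0,0,0],[0,0,-0.004,0,0,0]]' 
python3 -m handwheel '[[0,0,0,0,0,0],[0,0,0,0,0,0],[0,0,0,0,0,0],[0,0,0,0,0,0]]' 0.7
python3 -m handwheel '[[0,0,-0.05,0,0,0],[0,0,-0.15,0,0,0],[0,0,-0.3,0,0,0],[0,0,-0.5,0,0,0],[0,0,-0.7,0,0,0],[0,0,-0.85,0,0,0],[0,0,-0.95,0,0,0],[0,0,-1,0,0,0],[0,0,-1,0,0,0]]'
python3 - <<'E'
from h import *
c=snap('side','s7');snap('top','t7')
L=[(-66,-14,0),(-50,-22,0),(-50,22,16),(-50,-22,16),(50,-22,16),(50,22,16),(50,-22,0)]
Rp=R.from_euler('z',RK[2])*R.from_euler('y',-np.pi/4);o=w(RK,[16.7,0,84.7])
pc=proj(c,[o+Rp.apply(np.array(l)/1000) for l in L]);print(pc.round(1).tolist())
im=cv2.cvtColor(c['color'],cv2.COLOR_RGB2HSV);m=cv2.inRange(im,(3,150,30),(15,255,255))
k=np.zeros_like(m);x0,y0=pc.min(0).astype(int)-10;x1,y1=pc.max(0).astype(int)+10;k[y0:y1,x0:x1]=m[y0:y1,x0:x1]
n,l,st,_=cv2.connectedComponentsWithStats(k);i=1+st[1:,4].argmax();ys,xs=np.nonzero(l==i)
h=cv2.convexHull(np.stack([xs,ys],1).astype(np.int32));print(len(xs),h[:,0].tolist())
E
```

```text
time_s: 28.4
tool_pos: [0.6024, 0.1651, 0.1126]
ee_rot: [3.141, 0.352, 2.884]
contact_force: [1.9, -0.6, 2.5]
grip_width: 0.0433
finger_force: 55.0
time_s: 28.8
tool_pos: [0.6018, 0.1651, 0.1119]
ee_rot: [3.141, 0.35, 2.884]
contact_force: [-0.5, 0.3, 0.2]
grip_width: 0.0655
finger_force: 0.0
time_s: 29.7
tool_pos: [0.5521, 0.1783, 0.2538]
ee_rot: [3.141, 0.352, 2.884]
contact_force: [-0.2, -0.4, -0.1]
grip_width: 0.0659
finger_force: 0.0
[[273.5, 146.9], [277.0, 146.5], [276.0, 132.8], [273.1, 143.0], [299.5, 127.4], [301.9, 117.1], [303.4, 131.1]]
237 [[304, 125], [303, 129], [302, 131], [301, 132], [291, 138], [277, 145], [273, 145], [273, 144], [274, 140], [276, 135], [300, 119], [302, 119], [304, 121]]
```

The plaque's outline matches the predicted seated corners to within 1–3 px (e.g. tongue end (273,145), free end (302,131)), and the gripper is clear. I'm handing in.

```bash
python3 -c "
from plant import robot
print(robot.job_done())"
```

```text
the job is handed in; nothing more can be done
None
```

The plaque was knocked out, drawn from the mould and left leaning in the drying rack, tongue down and panel outward, and the job is handed in at about 30 s; no verdict was returned, and midway I laid the plaque on the counter to regrasp it because joints 6 and 7 read right at their limits (0.189 and -2.823 rad).

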